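Clear the tripped bench supply with its two reset keys

ROBOT

A 7-joint arm with a two-finger parallel gripper is mounted at the origin on the work surface. World frame = base frame: x ahead of the robot, y to its left, z up, the work surface at z = 0. Lengths are in m, angles in rad, forces in N, time in s.
With the tool pointing down it reaches from about 0.4 to 0.875 m from the base axis. Payload 19.3 kg.
Tool frame: the origin (TCP) lies midway between the tips of the shut fingers; the grasp point (between the pads) lies 19 mm behind it (env.grip_depth is the distance from the TCP to the grasp point, in m); x points along the fingers, y is the direction in which the jaws open and shut, and the axes are right-handed (so a half turn about x gives the same grasp; the last joint's range is limited). The gripper opens to 85 mm and grips with 20 to 120 N. Pads are 22 mm wide; open, the fingers measure 114 mm over their backs; the gripper's body (76 mm by 85 mm) begins 54 mm behind the grasp point. The pads swing forward as they close: fully open they stand 13 mm farther back than shut.
Start: joints at [1.118, 0.521, -0.036, 1.599, 0.021, 1.021, -0.113], TCP at [0.233, -0.58, 0.231] pointing down, gripper open.
Joint ranges: [-2.91, 2.91], [-0.3, 2.13], [-1.5, 1.42], [0.17, 2.43], [-1.26, 4.41], [0.16, 1.93], [-2.52, 2.52]. Speed limits (rad/s): [1.89, 1.89, 2.39, 2.39, 3.01, 3.01, 3.01].

INTERFACE

Orientations are given as a rotation vector (axis times angle).
In Python, from workcell import env, capture, job gives the robot as it stands.
- The arm moves only by the tool drive_tool, never from a script. Its argument "series" is a list of rows, each a list of 6 numbers: the shift along the tool's x, y, z in mm, then the turn, a rotation vector about the tool's x, y, z in degrees. A call has 1 to 8 rows; each row shifts and turns the commanded pose from where the row before left it, along the tool's axes as they then stand; what a row does not reach is not made up. A row lasts 1/12 s, in which the tool goes at most 41.7 mm and 7.16 degrees, less where a joint would pass 70% of its speed; a pose out of reach is approached as far as the arm can. A call with a gripper value outside its range is refused whole. "gripper" is the finger opening in mm, from 0 to 85.4, set as the call begins (left out, the last holds). The fingers move at their own pace and stop on an object; the grip force is fixed at half the most. Time passes only in rows, so rows that do not move let the fingers close. It gives the time, the measured TCP pose, the force and the opening at its end, in the units of the state.
- env.get_state(): the state, without advancing time (a new reading comes with each control period).
- capture(name): name is "scene" or "top" or "wrist"; returns a dict with "img" (420x560x3 uint8, red, green, blue), "camera_matrix" (3x3 intrinsics, pixels), "dist" ([k1, k2, p1, p2, k3] as OpenCV has them; the pictures are not rectified), "R" (3x3) and "t" (3): a world point X has camera coordinates R X + t. Camera axes: x right, y down, z forward; pixel columns grow to the right and rows downward; lengths in m; the calibration is good to about 2 mm. A picture is of the moment at which its call begins. There is no depth.
- job.close_job(): hands the job in, once; it reports no verdict.
The state is a dict: "time": time; "joint_pos": joint angles; "joint_vel": joint speeds; "effort": joint torques, N m; "eef_pos": TCP position; "eef_rot": TCP orientation; "ft_force": force on the tool from outside, world axes, zero at the start; "ft_torque": the same for the moment, N m; "grip_width": finger opening in m.
Only numpy, scipy, OpenCV 4.12 (cv2) and the standard library are available. Lean on these libraries where they do the work, as an engineer would, in place of code of your own. Each camera call takes 0.05 s, during which the arm holds its last target. There are 200 camera calls.

TASK

The bench power supply has tripped: push the hood that covers its keys fully open to the left with a fingertip, then press the two large outer keys down together, one fingertip on each, keep both fully down for about three seconds, and let go so that both come back up. Nothing is to be grasped or lifted; do not press the small middle key, leave the hood open, and leave everything else on the bench where it is.

Things in the scene. Friction and masses are not known exactly. Their poses are not given: they have to be found in the camera images.
- supply: Bench power supply, fixed, 200 mm deep (x) x 310 mm wide (y). Origin: centre of its underside, on the table; x points away from the robot (turned up to 0.35 rad), y left, z up. Front half (x -100 to +20 mm): key deck 70 mm above the table; back block (x +20 to +100 mm): 115 mm high. On the deck a row of three keys along y, at x = -45 mm, under a sliding hood.
- keys_mid (a point): point midway between the two large outer keys, at the height of their tops when up (16 mm above the deck, 86 mm above the table). Its axes are the supply's: the keys lie along y.
- right_key: right large key (grey round flat cap 24 mm across); origin: centre of its top face, 30 mm to the -y side of keys_mid. It stands 16 mm above the deck (86 mm above the table) when up and goes down 8 mm. Spring return: 1 N to start, 5 N when fully down.
- left_key: left large key, the same as the right one; origin: centre of its top face, 30 mm to the +y side of keys_mid, so the two are 60 mm apart.
- middle_key (a joint): how far the small middle key is pressed: 0 up, 0.005 m fully down (about 3 N). Its cap, 12 mm across, lies midway between the large keys and stands 10 mm above the deck, 6 mm lower than they do. It is not to be pressed.
- hood (a joint): Sliding hood over the keys: slid distance towards the supply's +y (left), 0 closed, 0.125 m fully open at its stop, keys bare. Starts at 0 to 0.015. Stays where left; about 2 N moves it. A grey plastic box-like cover 100 x 100 mm, closed on top (five thin dark lines), with upright end walls; its top is 45 mm above the deck. It cannot be lifted off and is too wide to pinch.
- hood_push (a point): Middle of the outer face of the hood's right (-y) end wall, 36 mm above the deck, moving with the hood: push it to +y. A pushing fingertip follows over the keys, so it must stay over 16 mm above the deck. Hood closed: wall 50 mm to -y of keys_mid, 25 mm inside the supply's right end, 80 mm of clear room beside it. Fully open: wall 75 mm to +y of keys_mid.
- tape_measure: tape measure, yellow rounded block 60 x 35 x 55 mm, standing on the table in front of the supply. Origin: centre of its underside. Not part of the job.
- solder_reel: reel of solder, grey metal, 50 mm across, 32 mm tall, standing on top of the supply's raised back block. Origin: centre of its underside. Not part of the job.
- flux_jar: small closed jar 48 mm across, 50 mm tall, on the table beside the supply's left (+y) end. Origin: centre of its underside. Not part of the job.
- screwdriver: screwdriver 180 mm long lying on the table. Origin: on its axis line, between handle and blade. Not part of the job.
- wire_spool: red spool 60 mm across, 42 mm tall, on the table. Origin: centre of its underside. Not part of the job.
- parts_box: cardboard box 75 x 55 x 50 mm, on the table. Origin: centre of its underside. Not part of the job.
- tip_cup: white open cup 64 mm across, 60 mm tall, on the table. Origin: centre of its underside. Not part of the job.

How it is judged:
By the outcome, as a careful person would: the job done as asked, in the order asked, and still so for the second after the job is handed in, with the robot touching nothing.
It also fails if it takes over 51 s, if anything falls off the work surface, if the arm or the gripper's body presses on something with over 40 N, if the wrist force passes 120 N, or if a joint passes its speed limit or range.

## Working session

There is one attempt and no reset: what is moved stays moved. The work goes in short steps, Python scripts to look and compute and a tool call to move; the robot and the scene stay as the last step left them, time stands still between calls to the robot, and variables do not carry over. Pictures are saved under pics/ and viewed, about 8 in all and at most 12, crops included, and the job is handed in when it is done.

Besides the shell and the picture viewer there is one more tool, called after "Request:" as name([rows], argument=value, ...), one row to a line, values as JSON. drive_tool: Moves the arm, as the interface text tells. Its arguments: {"type":"object","properties":{"series":{"type":"array","items":{"type":"array","items":{"type":"number"}}},"gripper":{"type":"number"}},"required":["series"]}

```bash
mkdir -p pics; python3 - <<'E'
from workcell import env,capture
import cv2,numpy as np
a=[]
for n in("scene","top"):
    c=capture(n);cv2.imwrite(f"pics/{n}0.png",c["img"][:,:,::-1]);print(n,c["camera_matrix"].tolist(),c["dist"],(-c["R"].T@c["t"]).round(3),c["R"].round(2).tolist())
s=env.get_state();print(s["time"],s["eef_pos"],s["eef_rot"],s["ft_force"],s["grip_width"])
E
```

```text
scene [[411.04710227816815, 0.0, 279.99442957724284], [0.0, 411.04710227816815, 202.7267068977203], [0.0, 0.0, 1.0]] [-0.10656618  0.          0.          0.          0.        ] [1.065 0.624 0.787] [[-0.75, 0.66, -0.0], [0.44, 0.5, -0.75], [-0.49, -0.56, -0.66]]
top [[491.77777081040267, 0.0, 279.22286178940413], [0.0, 491.77777081040267, 205.905333661357], [0.0, 0.0, 1.0]] [-0.16072091  0.          0.          0.          0.        ] [0.301 0.053 1.358] [[0.01, -1.0, 0.03], [-0.98, -0.02, -0.19], [0.19, -0.03, -0.98]]
0.1 [ 0.23332064 -0.57949158  0.23078528] [ 2.01198612  0.39094715 -2.01247093] [ 0.02967636 -0.32383951  0.14818925] 0.08550522879578587
```

View pics/top0.png

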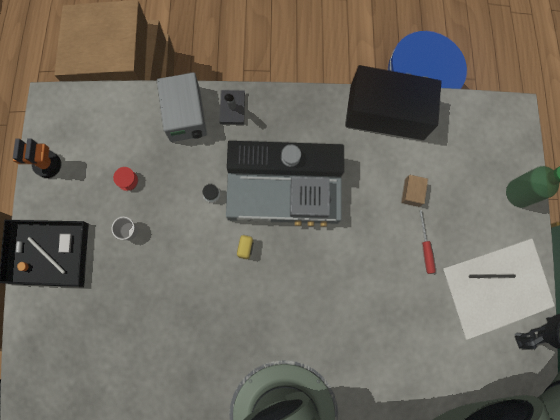

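View pics/scene0.png

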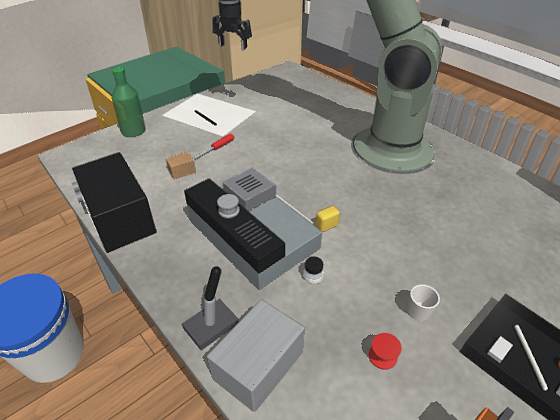

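The top view shows the supply at px (228–343, 142–222), its hood at (290–330, 177–216) near the right end, the tape at (245,247) and the jar at (211,192). I'll enlarge that area to get corners.

```bash
python3 - <<'E'
import cv2
i=cv2.imread("pics/top0.png")[130:250,200:360]
cv2.imwrite("pics/topc.png",cv2.resize(i,None,fx=5,fy=5,interpolation=cv2.INTER_CUBIC))
E
```

```text
(no output)
```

View pics/topc.png

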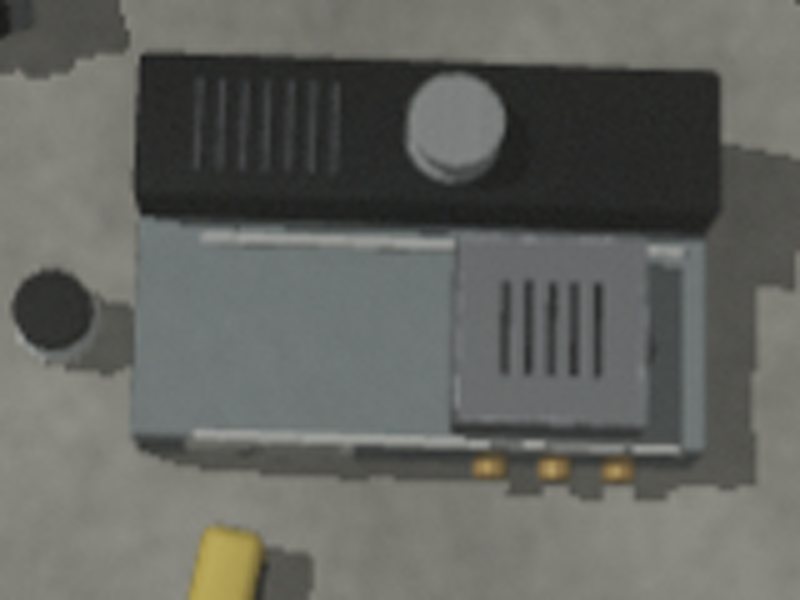

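The crop shows these corners (crop px): back block top (140,55) and (720,73), deck front (133,437) and (703,452), hood top (455,236), (648,240), (645,428), (452,425). I'll cast them onto their planes.

```bash
cat >h.py <<'E'
import cv2,numpy as np
from workcell import env,capture
from scipy.spatial.transform import Rotation as Ro
def cast(c,px,z):
    u=cv2.undistortPoints(np.array(px,float).reshape(-1,1,2),c["camera_matrix"],c["dist"])[:,0]
    d=np.c_[u,np.ones(len(u))]@c["R"]; o=-c["R"].T@c["t"]
    return o+d*((z-o[2])/d[:,2])[:,None]
E
python3 - <<'E'
from h import *
c=capture("top")
f=lambda p,z:cast(c,np.array(p)/5+[200,130]-0.4,z)
B=f([(140,55),(720,73)],.115);F=f([(133,437),(703,452)],.07);H=f([(455,236),(648,240),(645,428),(452,425)],.115)
print(B.round(4),F.round(4),H.round(4),sep="\n")
for a,b in((B[0],B[1]),(F[0],F[1]),(H[0],H[1]),(H[3],H[2]),(H[1],H[2])):
    d=a-b;print(np.linalg.norm(d),np.arctan2(-d[0],d[1]))
m=(B.mean(0)+F.mean(0))/2;print("origin",m, np.linalg.norm(B.mean(0)-F.mean(0)),"yaw fb",np.arctan2(*(B.mean(0)-F.mean(0))[[1,0]]))
yaw=np.mean([np.arctan2(-(a-b)[0],(a-b)[1]) for a,b in((B[0],B[1]),(F[0],F[1]))])
print("yaw",yaw)
R=Ro.from_euler("z",yaw).as_matrix();print("hood corners supply frame",((H-m)@R).round(4), "hood c",((H.mean(0)-m)@R))
s=env.get_state();print(Ro.from_rotvec(s["eef_rot"]).as_matrix().round(3))
print("jar",f([(53,310)],.05),"tape",f([(233,535)],.055))
E
```

```text
[[ 0.7202  0.1596  0.115 ]
 [ 0.7168 -0.149   0.115 ]]
[[ 0.5227  0.16    0.07  ]
 [ 0.5195 -0.1438  0.07  ]]
[[ 0.6242 -0.0081  0.115 ]
 [ 0.624  -0.1093  0.115 ]
 [ 0.524  -0.1069  0.115 ]
 [ 0.5239 -0.0072  0.115 ]]
0.3086508491030049 -0.01094958926266392
0.30384091624705906 -0.010282191709065495
0.10126239229225258 -0.001187292481021791
0.09967653488983606 0.0005676380201889146
0.10007139698569346 -1.5949901115493375
origin [0.61981482 0.00670745 0.0925    ] 0.2025310211732794 yaw fb -0.014224232726834103
yaw -0.010615890485864707
hood corners supply frame [[ 0.0045 -0.0147  0.0225]
 [ 0.0055 -0.116   0.0225]
 [-0.0946 -0.1146  0.0225]
 [-0.0957 -0.015   0.0225]] hood c [-0.04509281 -0.06508062  0.0225    ]
[[-0.     0.373 -0.928]
 [ 0.001 -0.928 -0.373]
 [-1.    -0.001  0.   ]]
jar [[0.59551744 0.20764179 0.05      ]] tape [[0.47312117 0.10628574 0.055     ]]
```

Request:
drive_tool([
  [0,0,0,5.6,0,0],
  [0,0,0,5.6,0,0],
  [0,0,0,5.6,0,0],
  [0,0,0,5.7,0,0],
  [0,-26,-21,0,0,0],
  [0,-26,-21,0,0,0],
  [0,-26,-21,0,0,0],
  [0,-26,-21,0,0,0],
], gripper=0)

```text
time: 0.82
eef_pos: [0.3191, -0.4752, 0.2311]
eef_rot: [-2.216, 0.011, 2.216]
ft_force: [0.8, -0.6, -0.9]
grip_width: -0.0003
```

Request:
drive_tool([
  [0,-26,-21,0,0,0],
  [0,-26,-21,0,0,0],
  [0,-26,-21,0,0,0],
  [0,-26,-21,0,0,0],
  [0,-26,-21,0,0,0],
  [0,-26,-21,0,0,0],
  [0,-26,-21,0,0,0],
  [0,-26,-21,0,0,0],
])

```text
time: 1.48
eef_pos: [0.4892, -0.2688, 0.2312]
eef_rot: [-2.216, 0.011, 2.217]
ft_force: [0.4, -0.8, -0.5]
grip_width: 0.0002
```

```bash
python3 - <<'E'
from h import *
s=env.get_state();print(s["time"],s["eef_pos"],Ro.from_rotvec(s["eef_rot"]).as_matrix().round(4),s["ft_force"],s["grip_width"])
E
```

```text
1.4833 [ 0.48923889 -0.26882171  0.231227  ] [[-2.e-04 -1.e-02 -1.e+00]
 [ 1.e-04 -1.e+00  1.e-02]
 [-1.e+00 -1.e-04  2.e-04]] [ 0.37340828 -0.75974343 -0.45103453] 0.00020397493647353803
```

Request:
drive_tool([
  [0,-26,-21,0,0,0],
  [0,-26,-21,0,0,0],
  [0,-26,-21,0,0,0],
  [0,-26,-21,0,0,0],
  [30,0,0,0,0,0],
  [30,0,0,0,0,0],
  [20,0,0,0,0,0],
  [0,0,0,0,0,0],
])

```text
time: 2.15
eef_pos: [0.5715, -0.1664, 0.1473]
eef_rot: [-2.209, 0.009, 2.223]
ft_force: [-0.3, 0.4, 0.2]
grip_width: 0.0002
```

```bash
python3 - <<'E'
from h import *
for n in("top","wrist"):
    c=capture(n);i=c["img"][:,:,::-1]
    if n=="top": i=cv2.resize(i[130:250,200:360],(560,420),interpolation=2)
    cv2.imwrite(f"pics/{n}1.png",i)
    if n=="wrist":print(c["R"].round(3).tolist(),(-c["R"].T@c["t"]))
E
```

```text
[[-0.009, -1.0, 0.0], [-0.956, 0.008, 0.294], [-0.294, 0.002, -0.956]] [ 0.64740906 -0.16823929  0.29239291]
```

View pics/wrist1.png

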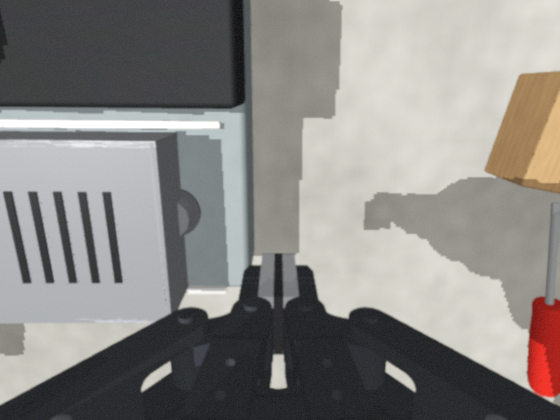

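The wrist view shows the hood's right edge near (160–185, 140–310), the right key's rim showing at about (201,212) and the supply's right deck edge at x≈252 (row 200). I'll cast these.

```bash
python3 - <<'E'
from h import *
c=capture("wrist");print("key rim",cast(c,[(201,212)],.086),"hood top right edge",cast(c,[(156,140),(168,318)],.115),"deck edge",cast(c,[(252,115),(252,240)],.07))
s=env.get_state();print(s["eef_pos"],s["ft_force"])
E
```

```text
key rim [[ 0.57977452 -0.12256589  0.086     ]] hood top right edge [[ 0.62576839 -0.10998451  0.115     ]
 [ 0.5274644  -0.10641964  0.115     ]] deck edge [[ 0.63434184 -0.1532441   0.07      ]
 [ 0.55503513 -0.15090325  0.07      ]]
[ 0.57399687 -0.1673776   0.15240997] [0.17028475 0.80434482 0.01345099]
```

Request:
drive_tool([
  [25,0,0,0,0,0],
  [25,0,0,0,0,0],
  [0,-10,0,0,0,0],
  [0,-10,0,0,0,0],
  [0,-10,0,0,0,0],
  [0,-10,0,0,0,0],
  [0,-10,0,0,0,0],
  [0,-10,0,0,0,0],
])

```text
time: 2.97
eef_pos: [0.5748, -0.1061, 0.1025]
eef_rot: [-2.219, 0.011, 2.215]
ft_force: [0.7, -2.0, 0.6]
grip_width: 0.0001
```

Request:
drive_tool([
  [0,-8,0,0,0,0],
  [0,-8,0,0,0,0],
  [0,-8,0,0,0,0],
  [0,-8,0,0,0,0],
  [0,-8,0,0,0,0],
  [0,-8,0,0,0,0],
  [0,-8,0,0,0,0],
  [0,0,0,0,0,0],
])

```text
time: 3.63
eef_pos: [0.5747, -0.049, 0.1012]
eef_rot: [-2.217, 0.008, 2.217]
ft_force: [0.3, 0.4, 0.1]
grip_width: 0.0001
```

Request:
drive_tool([
  [0,-5,0,0,0,0],
  [0,-5,0,0,0,0],
  [0,-5,0,0,0,0],
  [0,-4,0,0,0,0],
  [0,-3,0,0,0,0],
  [0,-3,0,0,0,0],
])

```text
time: 4.13
eef_pos: [0.5749, -0.0259, 0.1013]
eef_rot: [-2.216, 0.011, 2.217]
ft_force: [0.2, -1.4, -1.9]
grip_width: 0.0002
```

Request:
drive_tool([
  [0,-3,0,0,0,0],
  [0,-3,0,0,0,0],
  [0,-2,0,0,0,0],
])

```text
time: 4.38
eef_pos: [0.575, -0.0178, 0.1013]
eef_rot: [-2.216, 0.011, 2.217]
ft_force: [0.7, -1.1, -0.9]
grip_width: 0.0002
```

Request:
drive_tool([
  [0,-2,0,0,0,0],
  [0,-2,0,0,0,0],
  [0,-2,0,0,0,0],
])

```text
time: 4.63
eef_pos: [0.5751, -0.012, 0.1013]
eef_rot: [-2.216, 0.011, 2.216]
ft_force: [1.3, -2.5, -1.3]
grip_width: -0.0001
```

Request:
drive_tool([
  [0,-2,0,0,0,0],
  [0,-2,0,0,0,0],
])

```text
time: 4.8
eef_pos: [0.575, -0.0102, 0.1013]
eef_rot: [-2.217, 0.015, 2.217]
ft_force: [0.8, -21.3, -0.7]
grip_width: 0.0002
```

The force jumped to 21 N, which is the hood's stop. I'll back off, rise over the keys and look, opening to about 46 mm.

Request:
drive_tool([
  [0,8,0,0,0,0],
  [0,22,0,0,0,0],
  [-20,25,0,0,0,0],
  [-35,15,0,0,0,0],
  [-35,0,0,0,0,0],
  [0,0,0,0,0,0],
], gripper=0)

```text
time: 5.3
eef_pos: [0.5769, -0.0795, 0.1974]
eef_rot: [-2.224, 0.014, 2.207]
ft_force: [-0.2, 0.1, 1.2]
grip_width: -0.0001
```

Request:
drive_tool([
  [0,0,0,0,0,0],
  [0,0,0,0,0,0],
  [0,0,0,0,0,0],
], gripper=46)

```text
time: 5.55
eef_pos: [0.5739, -0.0777, 0.1904]
eef_rot: [-2.215, 0.01, 2.218]
ft_force: [0.3, -0.4, -0.3]
grip_width: 0.0357
```

```bash
python3 - <<'E'
from h import *
for n in("top","wrist"):
    c=capture(n);i=c["img"][:,:,::-1];cv2.imwrite(f"pics/{n}2.png",i)
s=env.get_state();print(s["eef_pos"],s["ft_force"],s["grip_width"])
E
```

```text
[ 0.57394471 -0.07779907  0.19028577] [-0.35483924  0.63085995 -1.0959703 ] 0.045673949416831006
```

View pics/wrist2.png

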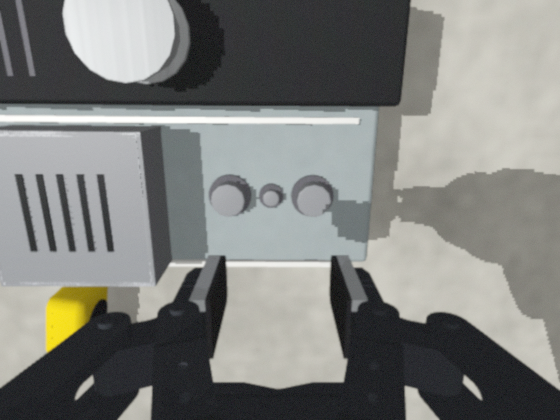

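The hood is at its stop. The keys are bare: left at about (228,196), middle (270,195), right (314,196). Fingertips show at about (207–226,258) and (331–352,258). I'll measure the caps.

```bash
python3 - <<'E'
from h import *
c=capture("wrist");g=c["img"].astype(int)[170:225,195:345]
m=((g[...,2]-g[...,0]<12)&(g.mean(2)>105)).astype(np.uint8)
m=cv2.morphologyEx(m,cv2.MORPH_OPEN,np.ones((3,3)))
n,_,st,ce=cv2.connectedComponentsWithStats(m)
for k in range(1,n):
    if st[k,4]>80: 
        p=ce[k]+[195,170];x,y,w,h=st[k,:4];z=.086 if st[k,4]>500 else .08
        print(st[k],p,cast(c,[p],z).round(4),cast(c,[(x+195,p[1]),(x+w+195,p[1])],z)[:,1].round(4))
print("tips",cast(c,[(207,258),(226,258),(331,258),(352,258)],.195).round(4))
print("hood wall top",cast(c,[(141,129),(155,285)],.115).round(4))
E
```

```text
[   0    0  150   55 7036] [269.53979534 197.78297328] [[ 0.5774 -0.0728  0.086 ]] [-0.0212 -0.1251]
tips [[ 0.5835 -0.0497  0.195 ]
 [ 0.5835 -0.0575  0.195 ]
 [ 0.5831 -0.1002  0.195 ]
 [ 0.583  -0.1088  0.195 ]]
hood wall top [[6.277e-01 1.000e-04 1.150e-01]
 [5.268e-01 2.600e-03 1.150e-01]]
```

```bash
python3 - <<'E'
from h import *
c=capture("wrist");o=(200,165);g=cv2.cvtColor(c["img"],cv2.COLOR_RGB2HSV)[165:230,200:340]
S=cv2.resize(g[...,1],None,fx=4,fy=4,interpolation=2)
print(np.percentile(S,[5,15,30,60]), g[31,::4].tolist())
_,m=cv2.threshold(S,0,255,cv2.THRESH_BINARY_INV+cv2.THRESH_OTSU)
V=cv2.resize(g[...,2],None,fx=4,fy=4,interpolation=2)
C=cv2.HoughCircles(cv2.GaussianBlur(V,(5,5),0),cv2.HOUGH_GRADIENT,1,100,param1=80,param2=18,minRadius=55,maxRadius=85)
for x,y,r in C[0]: 
  p=[x/4+200,y/4+165];print(p,r/4,cast(c,[p],.086).round(4),cast(c,[(p[0]+r/4,p[1])],.086).round(4))
E
```

```text
[ 6.  8. 12. 14.] [[86, 17, 121], [93, 17, 162], [99, 16, 156], [114, 7, 171], [102, 7, 176], [105, 9, 174], [103, 10, 175], [108, 7, 173], [114, 7, 172], [108, 8, 169], [105, 6, 167], [90, 10, 78], [130, 10, 73], [94, 15, 119], [90, 16, 156], [116, 15, 121], [108, 7, 180], [102, 7, 174], [120, 6, 171], [113, 6, 158], [110, 10, 73], [94, 17, 117], [93, 15, 184], [120, 6, 120], [115, 13, 118], [114, 7, 175], [108, 7, 173], [114, 8, 168], [105, 6, 168], [108, 8, 166], [105, 9, 166], [114, 8, 165], [120, 8, 152], [125, 18, 83], [94, 17, 120]]
[np.float32(226.875), np.float32(202.375)] 17.3 [[ 0.5744 -0.0431  0.086 ]] [[ 0.5743 -0.0552  0.086 ]]
[np.float32(310.875), np.float32(193.875)] 18.85 [[ 0.5801 -0.1015  0.086 ]] [[ 0.5799 -0.1145  0.086 ]]
```

Keys' mid pixel is (270,196), which casts to (0.577, −0.073). That agrees with the top view at (0.574, −0.073). I'll centre there, open to 52 mm and go down.

Request:
drive_tool([
  [0,-5,-3,0,0,0],
  [25,0,0,0,0,0],
  [25,0,0,0,0,0],
  [20,0,0,0,0,0],
  [10,0,0,0,0,0],
  [5,0,0,0,0,0],
  [5,0,0,0,0,0],
  [0,0,0,0,0,0],
], gripper=52)

```text
time: 6.42
eef_pos: [0.5777, -0.0731, 0.1012]
eef_rot: [-2.216, 0.011, 2.216]
ft_force: [0.8, 0.6, 0.5]
grip_width: 0.0518
```

```bash
python3 - <<'E'
from h import *
c=capture("wrist");cv2.imwrite("pics/wrist3.png",c["img"][:,:,::-1])
s=env.get_state();print(s["eef_pos"],s["ft_force"],s["grip_width"])
E
```

```text
[ 0.57782344 -0.0730898   0.10176452] [-0.17824636  0.15196187  0.80017335] 0.05168271047012928
```

View pics/wrist3.png

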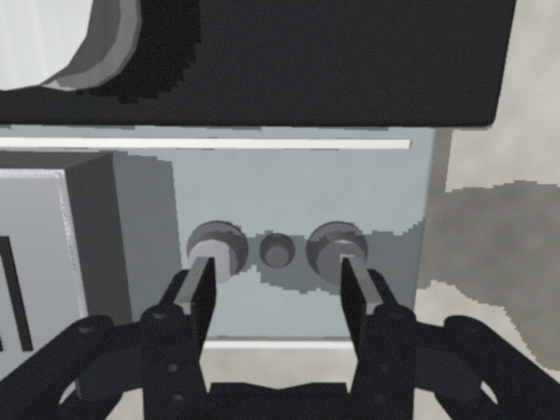

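The tips line up with the keys, at px 204 and 353 against 215 and 338 with the parallax allowed for. I'll trim to 49 mm and go down until it touches.

Request:
drive_tool([
  [5,0,0,0,0,0],
  [5,0,0,0,0,0],
  [4,0,0,0,0,0],
  [3,0,0,0,0,0],
  [2,0,0,0,0,0],
  [0,0,0,0,0,0],
], gripper=49)

```text
time: 6.97
eef_pos: [0.5774, -0.0732, 0.082]
eef_rot: [-2.216, 0.011, 2.217]
ft_force: [-1.3, 0.2, 2.6]
grip_width: 0.0489
```

Request:
drive_tool([
  [2,0,0,0,0,0],
  [2,0,0,0,0,0],
  [0,0,0,0,0,0],
])

```text
time: 7.22
eef_pos: [0.5775, -0.0732, 0.0782]
eef_rot: [-2.217, 0.011, 2.216]
ft_force: [-2.7, 1.2, 6.2]
grip_width: 0.0491
```

Request:
drive_tool([
  [2,0,0,0,0,0],
  [1,0,0,0,0,0],
  [1,0,0,0,0,0],
  [0,0,0,0,0,0],
])

```text
time: 7.55
eef_pos: [0.5775, -0.0732, 0.0751]
eef_rot: [-2.217, 0.011, 2.216]
ft_force: [-7.0, 0.9, 17.8]
grip_width: 0.0489
```

Request:
drive_tool([
  [1,0,0,0,0,0],
  [0,0,0,0,0,0],
])

```text
time: 7.72
eef_pos: [0.5776, -0.0732, 0.0749]
eef_rot: [-2.217, 0.011, 2.216]
ft_force: [-12.1, 2.3, 34.2]
grip_width: 0.0492
```

```bash
python3 - <<'E'
from h import *
c=capture("wrist");cv2.imwrite("pics/wrist4.png",c["img"][:,:,::-1])
s=env.get_state();print(s["time"],s["eef_pos"],s["ft_force"],s["ft_torque"],Ro.from_rotvec(s["eef_rot"]).as_matrix().round(4)[2])
E
```

```text
7.7667 [ 0.57758159 -0.07316716  0.07483725] [-12.70246965   1.71440931  32.70354985] [0.32918927 2.66174774 0.04188226] [-1.e+00  0.e+00 -6.e-04]
```

View pics/wrist4.png

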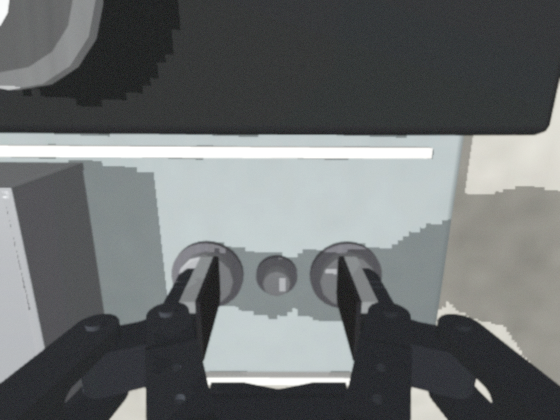

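Both caps are down under the tips. About 33 N in all and a balanced moment put roughly 16 N on each key, against the 5 N needed. Now I'll hold.

Request:
drive_tool([
  [0,0,0,0,0,0],
  [0,0,0,0,0,0],
  [0,0,0,0,0,0],
  [0,0,0,0,0,0],
  [0,0,0,0,0,0],
  [0,0,0,0,0,0],
  [0,0,0,0,0,0],
  [0,0,0,0,0,0],
])

```text
time: 8.43
eef_pos: [0.5776, -0.0732, 0.0748]
eef_rot: [-2.217, 0.011, 2.216]
ft_force: [-11.2, 1.6, 33.3]
grip_width: 0.0491
```

Request:
drive_tool([
  [0,0,0,0,0,0],
  [0,0,0,0,0,0],
  [0,0,0,0,0,0],
  [0,0,0,0,0,0],
  [0,0,0,0,0,0],
  [0,0,0,0,0,0],
  [0,0,0,0,0,0],
  [0,0,0,0,0,0],
])

```text
time: 9.1
eef_pos: [0.5776, -0.0732, 0.0748]
eef_rot: [-2.217, 0.011, 2.216]
ft_force: [-12.0, 1.6, 33.0]
grip_width: 0.0491
```

Request:
drive_tool([
  [0,0,0,0,0,0],
  [0,0,0,0,0,0],
  [0,0,0,0,0,0],
  [0,0,0,0,0,0],
  [0,0,0,0,0,0],
  [0,0,0,0,0,0],
  [0,0,0,0,0,0],
  [0,0,0,0,0,0],
])

```text
time: 9.77
eef_pos: [0.5776, -0.0732, 0.0748]
eef_rot: [-2.217, 0.011, 2.216]
ft_force: [-11.8, 1.7, 33.8]
grip_width: 0.049
```

Request:
drive_tool([
  [0,0,0,0,0,0],
  [0,0,0,0,0,0],
  [0,0,0,0,0,0],
  [0,0,0,0,0,0],
  [0,0,0,0,0,0],
  [0,0,0,0,0,0],
  [0,0,0,0,0,0],
  [0,0,0,0,0,0],
])

```text
time: 10.43
eef_pos: [0.5776, -0.0732, 0.0749]
eef_rot: [-2.217, 0.011, 2.216]
ft_force: [-11.4, 1.6, 33.6]
grip_width: 0.049
```

Request:
drive_tool([
  [0,0,0,0,0,0],
  [0,0,0,0,0,0],
  [0,0,0,0,0,0],
  [0,0,0,0,0,0],
  [-10,0,0,0,0,0],
  [-20,0,0,0,0,0],
  [-35,0,0,0,0,0],
  [-35,0,0,0,0,0],
])

```text
time: 11.1
eef_pos: [0.5768, -0.0731, 0.1738]
eef_rot: [-2.214, 0.011, 2.218]
ft_force: [0.1, -0.7, 0.2]
grip_width: 0.0492
```

Request:
drive_tool([
  [-10,0,0,0,0,0],
  [0,0,0,0,0,0],
  [0,0,0,0,0,0],
])

```text
time: 11.35
eef_pos: [0.5776, -0.0732, 0.1835]
eef_rot: [-2.218, 0.011, 2.215]
ft_force: [0.5, -0.1, -0.7]
grip_width: 0.0489
```

```bash
python3 - <<'E'
from h import *
c=capture("wrist");cv2.imwrite("pics/wrist5.png",c["img"][:,:,::-1])
c=capture("top");cv2.imwrite("pics/top5.png",c["img"][:,:,::-1])
s=env.get_state();print(s["time"],s["eef_pos"],s["ft_force"])
E
```

```text
11.45 [ 0.57696622 -0.07311731  0.18216838] [-0.06709417  0.21751137 -0.29912795]
```

View pics/wrist5.png

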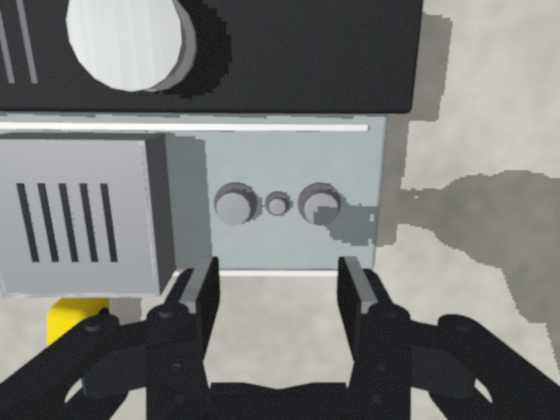

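View pics/top5.png

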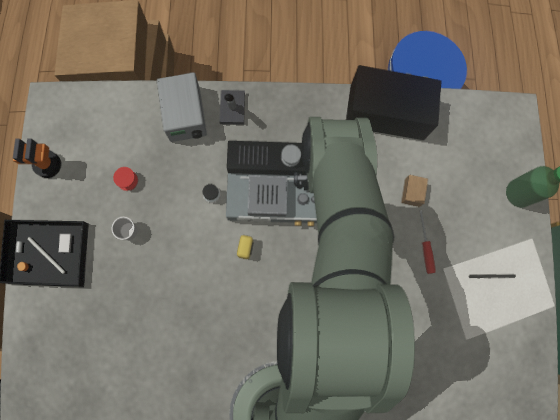

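Both keys are back up at (235,203) and (320,203). The hood is at its stop, the other objects are where they were and the force is zero, so I'll hand in.

```bash
python3 -c "
from workcell import job
print(job.close_job())"
```

```text
the job is handed in; nothing more can be done
None
```

I pushed the hood fully open to the left with the shut fingertips, pressed both outer keys together with one finger on each, held them down and let go. The job was handed in at about 11.5 s; the limit is 51 s.

- **Hood:** I pushed until the force rose to 21 N at the end of its travel. The last pictures show it still there.
- **Keys:** they were fully down for just over 3 s. About 33 N in all was shared evenly, roughly 16 N per key where 5 N is needed. In the last wrist picture both look fully up.
- **Middle key:** it lay in the 49 mm gap between the fingers, and I saw no sign that it was touched.
- **Everything else:** in the last top view, the objects I can compare with the first one have not moved. The force reading was about zero with the gripper about 100 mm above the keys.

**Checks that failed or disagreed:**
- **Key position:** an early estimate from the right key's half-hidden rim was 8 mm off and I dropped it. The two later measurements of the point between the keys agreed to about 3 mm.
- **Automatic cap detection:** this was unreliable, so I read the cap positions off a brightness scan and the picture instead.

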